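Stir the dry bead bath and snap its lid shut

TASK

The beads in the dry bath have warmed unevenly: take the steel paddle from the bench, stand it blade down in the open well and let go so that it leans on the rim, then take it again from above by its handle, hold it upright and stir until every bead has been shifted well away from where it lay. Then stand the paddle blade down in the large glass beaker on the bench, swing the lid over and press its front down until it snaps home under the catch. Touch the beads with the paddle only, keep them all in the well, do not tip the beaker, and leave the brown bottle and the white jar where they stand.

Things in the scene. Friction and masses are not known exactly. Their poses are not given: they have to be found in the camera images.
- bath: small white dry bead bath, fixed to the bench: housing 150 (along its x) x 140 x 86 mm high, front with a knob and a dark display at its -x side. Origin under its centre on the bench, z up. In its middle a round steel well, inner radius 45 mm, wall 3 mm, whose rim stands 104 mm above the bench (18 mm above the housing's top). Nine loose aluminium beads lie in it
- well_floor (a point): centre of the well's flat inner floor, 35 mm above the bench; axes as the bath's
- well_rim (a point): centre of the well's mouth, 69 mm above its floor; axes as the bath's
- bath_lid (a joint): round steel lid, hinged behind the well (pin along the bath's y, 63 mm behind the well's axis, 109 mm above the bench). rad: 0 = shut home, grows as it opens up and back, to 2.0. It starts open past upright, stays by friction down to about 1 rad, then falls onto the catch at about 0.08; there its front needs about 10 N to snap home (below 0.01), and stays
- lid_front (a point): point on the lid's outer (upper) face near its front edge, furthest from the hinge, 108 mm from the hinge pin: press here. The lid is a disc of radius 53 mm, 7.5 mm thick, with a lip 12 mm further out; shut, this point lies 112 mm above the bench; its z is the lid's outward normal, its x points to the hinge
- lid_hinge (a point): middle of the hinge pin; axes turn with the lid
- paddle: stirring paddle, 200 mm long, 85 g, lying on the bench along its own x: white handle 16 x 16 mm thick (x from -100 to -16 mm), steel stem 8 mm thick, flat blade 24 x 5 mm with a round end (x from 50 to 100 mm). Origin at mid length on its underside, z up; handle axis at z = 8 mm, blade at z = 2.5 mm; centre of mass x = 28 mm
- paddle_tip (a point): middle of the blade's round end; axes as the paddle's
- paddle_end (a point): middle of the handle's end face, the top when it stands blade down; axes as the paddle's
- rinse_beaker: glass beaker, 96 mm wide, 95 mm high, with a spout and a little white residue, 140 g, loose; wall up to about 8 mm, inner radius about 38 mm, floor 3 mm. Origin under its centre, z up
- bottle: brown bottle with a cork-coloured cap, 79 x 78 x 126 mm, standing on the bench; leave it. Origin under its centre
- reagent_jar: white square-shouldered jar with a black cap, 71 x 71 x 123 mm, standing on the bench; leave it. Origin under its centre
- bead_1: aluminium bead, a plain ball of 22 mm; origin at its centre
- bead_2: aluminium bead, a plain ball of 22 mm; origin at its centre
- bead_3: aluminium bead, a plain ball of 22 mm; origin at its centre
- bead_4: aluminium bead, a plain ball of 22 mm; origin at its centre
- bead_5: aluminium bead, a plain ball of 22 mm; origin at its centre
- bead_6: aluminium bead, a plain ball of 22 mm; origin at its centre
- bead_7: aluminium bead, a plain ball of 22 mm; origin at its centre
- bead_8: aluminium bead, a plain ball of 22 mm; origin at its centre
- bead_9: aluminium bead, a plain ball of 22 mm; origin at its centre
Mind the look-alikes: they are no part of the job. What is shaped like the rinse_beaker but red is not meant.

How it is judged (in metres and radians):
On the way, in this order (a step that is already met when the one before it is completed fails the run):
1. the paddle stands blade down in the well, let go, leaning on the rim (horizontal distance between paddle_tip and well_floor below 0.046 m and z of paddle_tip in the frame of well_floor between -0.005 and 0.05 m and linear speed of paddle below 0.02 m/s and angle between paddle's own x axis and vertical above 2 rad and contact force between the fingers and paddle below 0.05 N), for 0.2 s.
2. held by its handle, upright in the well, it has stirred until every bead is at least 12 mm from where it lay (horizontal distance between paddle_tip and well_floor below 0.046 m and z of paddle_tip in the frame of well_floor between -0.005 and 0.05 m and contact force between the fingers and paddle above 1 N and angle between paddle's own x axis and vertical above 2.7 rad and distance between the grasp point and paddle_end below 0.075 m and distance of each of bead_1, bead_2, bead_3, bead_4, bead_5, bead_6, bead_7, bead_8, bead_9 from where it was at the start of the episode above 0.012 m), for 0.2 s.
3. the paddle stands blade down in the beaker, let go (horizontal distance between paddle_tip and rinse_beaker below 0.043 m and height (world z) of paddle_tip below 0.04 m and angle between paddle's own x axis and vertical above 2 rad and contact force between the fingers and paddle below 0.05 N and linear speed of paddle below 0.02 m/s), for 0.2 s.
At the end, for the whole second after the job is handed in: The lid is snapped shut (joint below 0.02 rad), the paddle stands at rest blade down in the upright beaker (tip within 43 mm of its axis and below 40 mm, within 65 degrees of upright), and all nine beads lie inside the well (value of joint bath_lid below 0.02 rad and horizontal distance between paddle_tip and rinse_beaker below 0.043 m and height (world z) of paddle_tip below 0.04 m and angle between paddle's own x axis and vertical above 2 rad and angle between rinse_beaker's own z axis and vertical below 0.1 rad and linear speed of paddle below 0.02 m/s and horizontal distance between each of bead_1, bead_2, bead_3, bead_4, bead_5, bead_6, bead_7, bead_8, bead_9 and well_floor below 0.046 m and z of each of bead_1, bead_2, bead_3, bead_4, bead_5, bead_6, bead_7, bead_8, bead_9 in the frame of well_floor below 0.085 m); the robot touches nothing.
It fails at once if the fingers touch a bead (contact force between the fingers and bead_1 above 0.5 N or contact force between the fingers and bead_2 above 0.5 N or contact force between the fingers and bead_3 above 0.5 N or contact force between the fingers and bead_4 above 0.5 N or contact force between the fingers and bead_5 above 0.5 N or contact force between the fingers and bead_6 above 0.5 N or contact force between the fingers and bead_7 above 0.5 N or contact force between the fingers and bead_8 above 0.5 N or contact force between the fingers and bead_9 above 0.5 N).
It fails at once if the beaker is tipped by more than 25 degrees (angle between rinse_beaker's own z axis and vertical above 0.44 rad).
It fails at once if the bottle or the white jar is pushed more than 30 mm (distance of any of bottle, reagent_jar from where it was at the start of the episode above 0.03 m).
It also fails if it takes over 72 s, if anything falls off the work surface, if the arm or the gripper's body presses on something with over 40 N, if the wrist force passes 120 N, or if a joint passes its speed limit or range.

ROBOT

A 6-joint arm with a two-finger parallel gripper is mounted at the origin on a cart in front of the work surface, level with it; the furniture and walls round the work are solid. World frame = base frame: x ahead of the robot, y to its left, z up, the work surface at z = 0. Lengths are in mm, angles in rad, forces in N, time in s.
With the tool pointing down it reaches from about 300 to 750 mm from the base axis. Payload 8.5 kg.
Tool frame: the origin (TCP) lies on the front face of the gripper's body, between the roots of the fingers; the fingertips stand 73 mm ahead of it and the grasp point (between the pads) lies 54 mm ahead of it (bot.tip_reach is the distance from the TCP to the fingertips, in mm); z points along the fingers, y is the line along which they close (so a half turn about z gives the same grasp; the last joint's range is limited). The gripper opens to 85 mm and grips with 20 to 120 N. Pads are 22 mm wide; open, the fingers measure 114 mm over their backs; the gripper's body (76 mm by 85 mm) begins 54 mm behind the grasp point. The pads swing forward as they close: fully open they stand 13 mm farther back than shut.
Start: joints at [-1.503, 0.381, 1.297, -0, 1.464, -0.215], TCP at [153.47, -528.136, 303.922] pointing down, gripper open.
Joint ranges: [-3.11, 3.11], [-0.89, 2.33], [0.22, 2.48], [-1.42, 4.56], [0.17, 2.85], [-2.88, 2.88]. Speed limits (rad/s): [2.39, 2.39, 3.14, 3.14, 3.14, 3.14].

INTERFACE

Orientations are given as a unit quaternion [x, y, z, w].
In Python, from station import bot gives the robot as it stands.
- The arm moves only by the tool drive_tool, never from a script. Its argument "deltas" is a list of rows, each an object with "gripper": the closure, from -1 (fully open) to 1 (shut); "linear": the shift along the world's x, y, z in m, a list of three; "yaw": the turn about the world's z in degrees. In form: [{"gripper": gripper, "linear": [dx, dy, dz], "yaw": yaw}, ...]. A call has 1 to 20 rows; each row shifts and turns the commanded pose from where the row before left it; what a row does not reach is not made up. A row lasts 1/10 s, in which the tool goes at most 50 mm and 8.59 degrees, less where a joint would pass 70% of its speed; a pose out of reach is approached as far as the arm can. A call with a gripper value outside its range is refused whole. The fingers move at their own pace and stop on an object; "squeeze" is the grip in N (left out, the last holds). Time passes only in rows, so rows that do not move let the fingers close. It gives the time, the measured TCP pose, the force, the opening and the grip force at its end, in the units of the state.
- bot.sense(): the state, without advancing time (a new reading comes with each control period).
- bot.snapshot(name): name is "side" or "top" or "wrist"; returns (picture, depth): 480x640x3 uint8, red, green, blue; 480x640 float32, mm along the optical axis (not along the pixel's ray), 0 where there is no reading.
- bot.camera_model(name): a dict with "fx", "fy", "cx", "cy" (pixels), "dist_coeffs" ([k1, k2, p1, p2, k3] as OpenCV has them; the pictures are not rectified), "T" (4x4, takes a point from camera to world coordinates). Camera axes: x right, y down, z forward; pixel columns grow to the right and rows downward; lengths in mm; the calibration is good to about 2 mm. A picture is of the moment at which its call begins: read the wrist's pose just before it. camera_model takes no time and is no camera call; for the wrist camera it gives the pose at the moment of the call.
- bot.finish_job(): hands the job in; it is judged then, once.
The state is a dict: "time_s": time; "q": joint angles; "joint_velocities": joint speeds; "joint_torque": joint torques, N m; "eef_pos": TCP position; "ee_rot": TCP orientation; "wrist_force": force on the tool from outside, world axes, zero at the start; "wrist_torque": the same for the moment, N m; "opening": opening from 0.0 (shut) to 1.0 (fully open); "gripper_force": force on a finger pad.
Only numpy, scipy, OpenCV 4.12 (cv2) and the standard library are available. Lean on these libraries where they do the work, as an engineer would, in place of code of your own. Each camera call takes 0.05 s, during which the arm holds its last target. There are 200 camera calls.

## Working session

There is one attempt and no reset: what is moved stays moved. The work goes in short steps, Python scripts to look and compute and a tool call to move; the robot and the scene stay as the last step left them, time stands still between calls to the robot, and variables do not carry over. Pictures are saved under pics/ and viewed, at most 10 in all, crops included, and the job is handed in when it is done.

Besides the shell and the picture viewer there is one more tool, called after "Request:" in YAML: its name, and indented under it one key for each argument. drive_tool: Moves the arm, as the interface text tells. Its arguments: {"type":"object","properties":{"deltas":{"type":"array"},"squeeze":{"type":"number"}},"required":["deltas"]}

```bash
mkdir -p pics
cat > h.py <<'E'
import numpy as np, cv2, os
from station import bot
def K(m): return np.array([[m['fx'],0,m['cx']],[0,m['fy'],m['cy']],[0,0,1.]]), np.array(m['dist_coeffs'],float)
def cloud(name, px, d):
    m=bot.camera_model(name); k,dc=K(m); T=np.array(m['T'])
    u=cv2.undistortPoints(np.array(px,float).reshape(-1,1,2),k,dc).reshape(-1,2)
    d=np.array(d,float).reshape(-1,1)
    return (np.c_[u*d,d])@T[:3,:3].T+T[:3,3]
def plane(name, px, z):
    m=bot.camera_model(name); k,dc=K(m); T=np.array(m['T'])
    u=cv2.undistortPoints(np.array(px,float).reshape(-1,1,2),k,dc).reshape(-1,2)
    r=np.c_[u,np.ones(len(u))]@T[:3,:3].T
    return T[:3,3]+r*((z-T[2,3])/r[:,2:3])
def proj(name,P):
    m=bot.camera_model(name); k,dc=K(m); W=np.linalg.inv(np.array(m['T']))
    c=np.array(P,float).reshape(-1,3)@W[:3,:3].T+W[:3,3]
    return cv2.projectPoints(c,np.zeros(3),np.zeros(3),k,dc)[0].reshape(-1,2)
def snap(name,tag):
    p,d=bot.snapshot(name); np.savez(f'pics/{tag}.npz',p=p,d=d); cv2.imwrite(f'pics/{tag}.png',p[:,:,::-1]); return p,d
E
python3 - <<'E'
from h import *
for n in('top','side'):
    snap(n,n+'0'); m=bot.camera_model(n); print(n,np.round(m['T'],3).tolist(),m['fx'])
print(bot.sense())
E
```

```text
top [[0.008, -0.983, 0.184, 275.61], [-1.0, -0.008, 0.002, 173.723], [-0.0, -0.184, -0.983, 1603.315], [0.0, 0.0, 0.0, 1.0]] 581.3840033185239
side [[0.891, -0.218, 0.398, -204.452], [-0.453, -0.434, 0.778, -1263.292], [0.003, -0.874, -0.486, 1009.416], [0.0, 0.0, 0.0, 1.0]] 539.0674821240138
{'time_s': 0.1, 'q': array([-1.50329588e+00,  3.81154098e-01,  1.29817522e+00, -2.58987080e-05,
        1.46356148e+00, -2.15290725e-01]), 'joint_velocities': array([ 0.00241431, -0.0016897 , -0.00165402,  0.00023517,  0.00014392,
       -0.00151848]), 'joint_torque': array([ 2.97017104e-03, -4.49223661e+01, -2.31653810e+01, -1.66583450e-04,
        3.69833841e-03, -1.26100474e-05]), 'eef_pos': array([ 153.45705183, -527.98765303,  303.36305315]), 'ee_rot': array([ 9.90019882e-01,  1.40926263e-01,  3.50805523e-05, -6.48249277e-04]), 'wrist_force': array([-0.719     ,  0.19008024, -0.42431448]), 'wrist_torque': array([-0.02747134, -0.02633116,  0.03593765]), 'gripper_force': 0.0, 'opening': 0.9992185079027232}
```

View pics/top0.png

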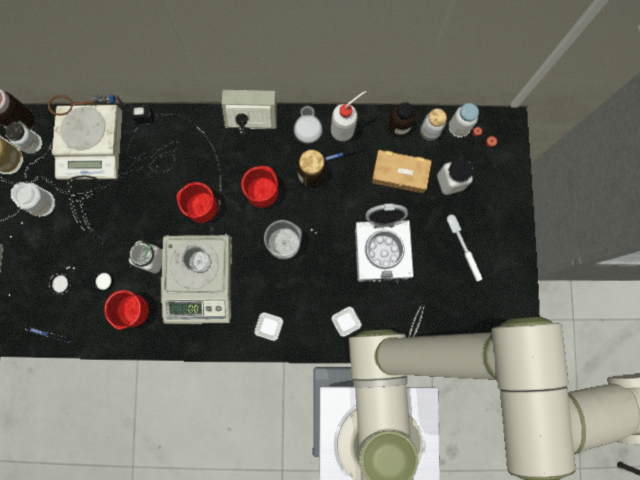

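View pics/side0.png

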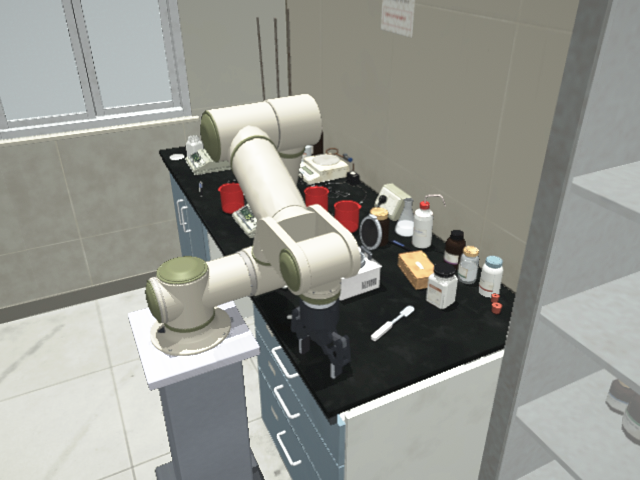

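The top view shows the bath at (384,248) with its lid raised behind it at (387,214). The paddle runs from its blade at (452,218) to its handle end at (478,278), the brown bottle is at (312,165) and the white jar at (455,177). There are four beaker-shaped things: clear glass at (283,240) and red ones at (260,187), (197,202) and (126,310). The clear one with white residue fits the description. I'll check it in a crop while measuring.

Run:
```python
from h import *
f=np.load('pics/top0.npz'); p,d=f['p'],f['d']
c=cv2.resize(p[130:320,240:500],None,fx=3,fy=3,interpolation=cv2.INTER_CUBIC); cv2.imwrite('pics/crop0.png',c[:,:,::-1])
vv,uu=np.mgrid[0:480,0:640]
P=cloud('top',np.c_[uu.ravel(),vv.ravel()],d.ravel()).reshape(480,640,3)
np.save('pics/P.npy',P)
def box(u0,u1,v0,v1):
    m=np.zeros((480,640),bool); m[v0:v1,u0:u1]=1; return m
print('origin px',proj('top',[0,0,0]))
g=p.astype(int).min(2)
# paddle
m=box(440,490,208,288)&(g>110); q=np.c_[uu[m],vv[m]]
W=plane('top',q,8)[:,:2]; r=cv2.minAreaRect(W.astype(np.float32)); print('paddle',m.sum(),r)
W0=W.mean(0); U,S,V=np.linalg.svd(W-W0); a=(W-W0)@V[0]; print('axis',V[0],W0+V[0]*a.min(),W0+V[0]*a.max())
for e in np.arange(a.min(),a.max(),12):
    s=(a>=e)&(a<e+12); b=(W[s]-W0)@V[1]; print(round(e),np.ptp(b).round(1),P[m][s][:,2].mean().round(1))
# bath top
m=box(345,425,195,290); Z=P[...,2]
t=m&(abs(Z-86)<6)&(g>120); r=cv2.minAreaRect(P[t][:,:2].astype(np.float32)); print('bath top',t.sum(),r)
t=m&(abs(Z-104)<6)&(P[...,0]<560); print('rim',t.sum(),P[t].mean(0),cv2.minEnclosingCircle(P[t][:,:2].astype(np.float32)))
t=m&(Z>118); print('lid',t.sum(),P[t].min(0),P[t].max(0))
t=m&(abs(Z-50)<12)
print('beadlevel',t.sum(),P[t].mean(0))
m=box(255,312,210,268)
t=m&(Z>82)&(Z<105); print('beaker',t.sum(),cv2.minEnclosingCircle(P[t][:,:2].astype(np.float32)),np.percentile(P[t][:,2],[5,50,95]))
t=m&(Z>12)&(Z<90); print(t.sum(),cv2.minEnclosingCircle(P[t][:,:2].astype(np.float32)))
for n,bx in(('bottle',(290,335,140,192)),('jar',(430,480,150,200))):
    t=box(*bx)&(Z>100); print(n,t.sum(),P[t].mean(0),P[t].min(0),P[t].max(0))
for n,bx in(('wood',(370,435,145,195)),('dish',(330,362,303,338)),('tweezers',(405,430,300,338))):
    t=box(*bx)&(Z>5); print(n,t.sum(),P[t].min(0),P[t].max(0))
```

```text
origin px [[378.56673631 444.14366293]]
paddle 453 ((531.599853515625, -245.38644409179688), (200.2694091796875, 26.016660690307617), 24.457731246948242)
axis [-0.91850347 -0.39541292] [ 622.98934424 -204.49166183] [ 439.03318058 -283.6842243 ]
-98 24.7 5.5
-86 26.1 5.1
-74 26.0 6.0
-62 24.8 5.1
-50 22.0 5.0
-38 9.2 6.0
-26 9.1 7.8
-14 9.2 9.2
-2 9.2 10.0
10 15.4 13.6
22 19.4 65.6
34 18.2 15.0
46 19.4 13.6
58 18.2 15.7
70 19.2 14.6
82 19.1 13.5
94 16.5 14.0
bath top 1549 ((512.8792724609375, -9.188385009765625), (151.09637451171875, 141.14578247070312), 3.046929121017456)
rim 205 [492.87719041  -9.84047095 104.26760442] ((499.0446472167969, -10.342223167419434), 62.24205780029297)
lid 686 [275.61033138 -58.34206456 118.21434112] [ 604.19565615  173.72281036 1603.31482875]
beadlevel 678 [508.77256785 -10.02880522  51.60415227]
beaker 243 ((541.5208129882812, 259.4790954589844), 49.879940032958984) [ 86.30158407  93.04815404 100.07118028]
454 ((534.2680053710938, 245.15762329101562), 63.94567108154297)
bottle 521 [724.86631739 185.1176841  163.0323221 ] [275.61033138 150.88450568 100.08328013] [ 772.49378259  218.28212634 1603.31482875]
jar 486 [ 711.64015053 -203.54858399  152.40945456] [ 275.61033138 -245.56315267  100.13335524] [ 755.46999837  173.72281036 1603.31482875]
wood 1966 [ 275.61033138 -166.60003644    5.00708162] [ 829.51422941  173.72281036 1603.31482875]
dish 381 [275.61033138  49.08325078   5.00914789] [ 374.54232563  173.72281036 1603.31482875]
tweezers 177 [ 275.61033138 -140.63753669    5.04887017] [ 383.59901016  173.72281036 1603.31482875]
```

View pics/crop0.png

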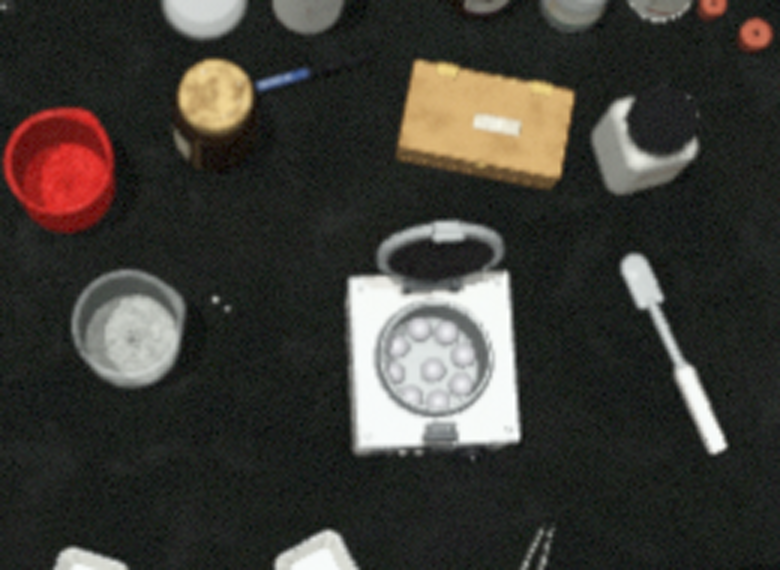

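The crop confirms the clear beaker with white residue, centred at crop (128,328), as the rinse_beaker. The red one at (60,170) is the look-alike. The well shows a ring of 8 beads and one in the centre, and the paddle lies blade away from the robot.

The plan is to pinch the paddle near the handle's end and lift, so that it can swing blade down. I'll approach it first.

Request:
drive_tool:
  deltas:
    - {"gripper": -0.4, "linear": [0.033, 0.028, -0.013], "yaw": 0.8}
    - {"gripper": -0.4, "linear": [0.033, 0.028, -0.013], "yaw": 0.8}
    - {"gripper": -0.4, "linear": [0.033, 0.028, -0.013], "yaw": 0.8}
    - {"gripper": -0.4, "linear": [0.033, 0.028, -0.013], "yaw": 0.8}
    - {"gripper": -0.4, "linear": [0.034, 0.028, -0.013], "yaw": 0.8}
    - {"gripper": -0.4, "linear": [0.034, 0.028, -0.013], "yaw": 0.8}
    - {"gripper": -0.4, "linear": [0.033, 0.028, -0.013], "yaw": 0.8}
    - {"gripper": -0.4, "linear": [0.033, 0.028, -0.013], "yaw": 0.8}
    - {"gripper": -0.4, "linear": [0.033, 0.026, -0.013], "yaw": 0.8}
    - {"gripper": -0.4, "linear": [0, 0, 0], "yaw": 0}
  squeeze: 20

```text
time_s: 1.1
eef_pos: [454.7, -274.7, 185.0]
ee_rot: [0.979, 0.205, -0.001, -0.002]
wrist_force: [-0.2, -1.5, -0.2]
opening: 0.701
gripper_force: 0.0
```

Run:
```python
from h import *
s=bot.sense(); print(s['time_s'],s['eef_pos'],s['q'],s['opening'])
p,d=snap('wrist','w1')
m=bot.camera_model('wrist'); print(np.round(m['T'],2).tolist())
g=p.astype(int).min(2)
mk=((g>110)).astype(np.uint8); n,l,st,ce=cv2.connectedComponentsWithStats(mk)
vv,uu=np.mgrid[0:480,0:640]
for i in range(1,n):
    if st[i,4]>400:
        q=np.c_[uu[l==i],vv[l==i]]; W=plane('wrist',q,8)[:,:2]; print(st[i],cv2.minAreaRect(W.astype(np.float32)))
# rim circle in top view
f=np.load('pics/top0.npz'); P=np.load('pics/P.npy')
t=np.zeros((480,640),bool); t[195:290,345:425]=1
t&=(abs(P[...,2]-104)<5)&(P[...,0]<562)&(np.hypot(P[...,0]-513,P[...,1]+9)<56); W=P[t][:,:2]
A=np.c_[2*W,np.ones(len(W))]; x=np.linalg.lstsq(A,(W**2).sum(1),rcond=None)[0]; print('rim c',x[:2],np.sqrt(x[2]+x[:2]@x[:2]),len(W))
```

```text
1.1 [ 454.67923496 -274.66455806  185.03670534] [-7.66779000e-01  4.68157301e-01  1.53123158e+00  9.84016432e-04
  1.14557219e+00  3.89871495e-01] 0.7007432497289796
[[0.4, -0.87, -0.27, 523.41], [-0.92, -0.38, -0.12, -246.72], [-0.0, 0.3, -0.95, 256.02], [0.0, 0.0, 0.0, 1.0]]
[   0    0   70  137 7588] ((478.5901184082031, -66.13423156738281), (87.02527618408203, 46.873653411865234), 13.860830307006836)
[ 311    0   42  261 5694] ((511.1895751953125, -254.3460693359375), (157.3900604248047, 23.447282791137695), 23.48842430114746)
[  516   234   124   202 13438] ((465.8039245605469, -517.4609985351562), (165.09881591796875, 115.91401672363281), 78.69365692138672)
[  1 262  78  91 535] ((316.05322265625, -101.0818862915039), (16.57083511352539, 110.95535278320312), 68.39434814453125)
[205 299  36  60 710] ((360.54364013671875, -234.3986053466797), (52.94355773925781, 12.926889419555664), 2.134892702102661)
[414 299  36  60 711] ((421.3812561035156, -373.6347961425781), (52.83326721191406, 13.122387886047363), 44.71224594116211)
[  0 417  30  43 666] ((171.50210571289062, -89.81462097167969), (25.034740447998047, 59.038421630859375), 67.68343353271484)
[ 472  431   44   41 1112] ((337.8834228515625, -474.93707275390625), (51.31608581542969, 28.894752502441406), 50.94631576538086)
[ 127  450   61   30 1254] ((207.53794860839844, -222.64651489257812), (33.766029357910156, 57.19453430175781), 27.73076629638672)
rim c [512.19626525  -8.65945705] 47.49536322639691 139
```

View pics/w1.png

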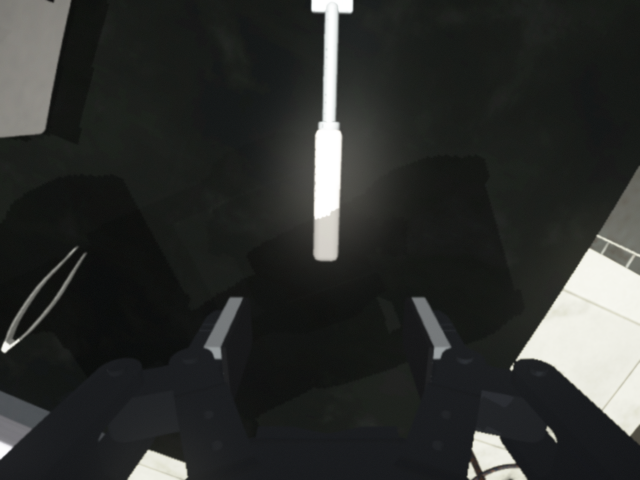

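The wrist view shows the paddle's handle end at (326,258), midway between the fingertips at (236,300) and (420,300), and aligned with the tool. Next I descend and grip.

Request:
drive_tool:
  deltas:
    - {"gripper": -0.4, "linear": [-0.001, -0.002, -0.03], "yaw": 0}
    - {"gripper": -0.4, "linear": [0, 0, -0.03], "yaw": 0}
    - {"gripper": -0.4, "linear": [0, 0, -0.03], "yaw": 0}
    - {"gripper": -0.2, "linear": [0, 0, -0.018], "yaw": 0}
    - {"gripper": 0.2, "linear": [0, 0, 0], "yaw": 0}
    - {"gripper": 0.6, "linear": [0, 0, 0], "yaw": 0}
    - {"gripper": 1, "linear": [0, 0, 0], "yaw": 0}
    - {"gripper": 1, "linear": [0, 0, 0], "yaw": 0}
    - {"gripper": 1, "linear": [0, 0, 0], "yaw": 0}
    - {"gripper": 1, "linear": [0, 0, 0], "yaw": 0}
  squeeze: 20

```text
time_s: 2.15
eef_pos: [451.7, -280.6, 80.0]
ee_rot: [0.979, 0.203, 0.0, 0.001]
wrist_force: [-2.4, -0.2, 6.9]
opening: 0.18
gripper_force: 22.7
```

Request:
drive_tool:
  deltas:
    - {"gripper": 1, "linear": [0, 0, 0.02], "yaw": 0}
    - {"gripper": 1, "linear": [0, 0, 0.03], "yaw": 0}
    - {"gripper": 1, "linear": [0, 0, 0.03], "yaw": 0}
    - {"gripper": 1, "linear": [0, 0, 0.03], "yaw": 0}
    - {"gripper": 1, "linear": [0, 0, 0.03], "yaw": 0}
    - {"gripper": 1, "linear": [0, 0, 0.03], "yaw": 0}
    - {"gripper": 1, "linear": [0, 0, 0], "yaw": 0}
  squeeze: 20

```text
time_s: 2.85
eef_pos: [452.2, -280.6, 252.9]
ee_rot: [0.979, 0.203, 0.002, 0.003]
wrist_force: [0.2, -0.7, -0.5]
opening: 0.178
gripper_force: 22.0
```

Run:
```python
from h import *
s=bot.sense(); print(s['time_s'],s['eef_pos'],s['opening'],s['gripper_force'],s['wrist_force'],s['wrist_torque'])
p,d=snap('wrist','w2')
p2,d=snap('side','s2')
im=np.hstack([cv2.resize(p,(400,300)),cv2.resize(p2[220:420,250:517],(400,300))]); cv2.imwrite('pics/c2.png',im[:,:,::-1])
```

```text
2.85 [ 452.16005205 -280.6221617   252.94585209] 0.1783920883256013 21.954868733882904 [ 0.17010029 -0.70153581 -0.45412005] [-0.01332026  0.04577287 -0.01282867]
```

View pics/c2.png

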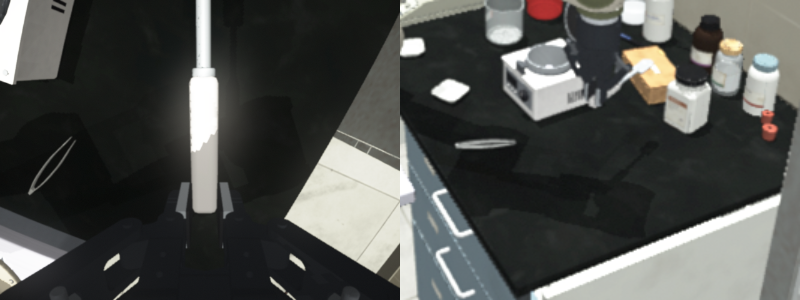

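The left half shows the handle gripped at (203,205). In the right half the paddle sticks out level from the fingers towards (655,65), so 20 N pinches it too firmly to swing. I'll test a looser pinch low over the bench, where a drop is harmless.

Request:
drive_tool:
  deltas:
    - {"gripper": 1, "linear": [0, 0, -0.04], "yaw": 0}
    - {"gripper": 1, "linear": [0, 0, -0.04], "yaw": 0}
    - {"gripper": 1, "linear": [0, 0, -0.04], "yaw": 0}
    - {"gripper": 0.68, "linear": [0, 0, 0], "yaw": 0}
    - {"gripper": 0.66, "linear": [0, 0, 0], "yaw": 0}
  squeeze: 20

```text
time_s: 3.45
eef_pos: [451.4, -280.1, 128.9]
ee_rot: [0.979, 0.203, -0.001, -0.001]
wrist_force: [0.6, 0.4, 0.2]
opening: 0.178
gripper_force: 21.9
```

Request:
drive_tool:
  deltas:
    - {"gripper": 0.65, "linear": [0, 0, 0], "yaw": 0}

```text
time_s: 3.55
eef_pos: [452.0, -280.6, 130.6]
ee_rot: [0.979, 0.203, 0.001, 0.001]
wrist_force: [-0.6, 1.0, -1.1]
opening: 0.18
gripper_force: 21.9
```

Request:
drive_tool:
  deltas:
    - {"gripper": 0.645, "linear": [0, 0, 0], "yaw": 0}

```text
time_s: 3.65
eef_pos: [451.9, -280.5, 130.6]
ee_rot: [0.979, 0.203, 0.001, 0.001]
wrist_force: [0.5, -0.4, -0.5]
opening: 0.176
gripper_force: 21.8
```

```bash
cat >> h.py <<'E'
def paddle(tag):
    """paddle seen from the wrist: white elongated component ahead of the fingers; ends in px and world via depth"""
    s=bot.sense(); p,d=snap('wrist',tag); g=p.astype(int).min(2)
    mk=(g>90).astype(np.uint8); mk[:, :230]=0; mk[:,420:]=0
    n,l,st,ce=cv2.connectedComponentsWithStats(mk); vv,uu=np.mgrid[0:480,0:640]
    for i in np.argsort(-st[1:,4])[:3]+1:
        t=(l==i)&(d>0); P=cloud('wrist',np.c_[uu[t],vv[t]],d[t]); v=vv[t]
        print(st[i],[np.median(P[(v>=a)&(v<a+12)],0).round().tolist() for a in np.linspace(v.min(),v.max()-12,5)])
    print(s['time_s'],s['eef_pos'].round(1),round(s['opening'],3),s['gripper_force'])
E
python3 -c "
from h import *
paddle('w3')"
```

```text
[  302     0    55   342 13046] [[555.0, -237.0, 54.0], [530.0, -247.0, 57.0], [505.0, -259.0, 63.0], [478.0, -270.0, 65.0], [448.0, -283.0, 66.0]]
[281 292  22  58 750] [[458.0, -266.0, 67.0], [458.0, -266.0, 77.0], [458.0, -266.0, 84.0], [458.0, -266.0, 92.0], [457.0, -267.0, 95.0]]
[352 292  21  58 748] [[467.0, -288.0, 67.0], [467.0, -288.0, 77.0], [467.0, -288.0, 84.0], [467.0, -288.0, 91.0], [466.0, -287.0, 95.0]]
3.65 [ 451.9 -280.5  130.6] 0.176 21.761682629585266
```

Request:
drive_tool:
  deltas:
    - {"gripper": 0.635, "linear": [0, 0, 0], "yaw": 0}

```text
time_s: 3.8
eef_pos: [451.7, -280.3, 129.9]
ee_rot: [0.979, 0.203, 0.001, 0.001]
wrist_force: [-0.1, -0.1, -0.9]
opening: 0.181
gripper_force: 10.7
```

Request:
drive_tool:
  deltas:
    - {"gripper": 0.625, "linear": [0, 0, 0], "yaw": 0}

```text
time_s: 3.9
eef_pos: [451.6, -280.2, 129.5]
ee_rot: [0.979, 0.203, 0.0, 0.0]
wrist_force: [0.7, 0.5, 0.2]
opening: 0.188
gripper_force: 0.0
```

Request:
drive_tool:
  deltas:
    - {"gripper": 0.615, "linear": [0, 0, 0], "yaw": 0}

```text
time_s: 4.0
eef_pos: [451.6, -280.2, 129.3]
ee_rot: [0.979, 0.203, 0.0, 0.0]
wrist_force: [-0.3, -0.1, 0.1]
opening: 0.191
gripper_force: 0.0
```

```bash
python3 -c "
from h import *
paddle('w4')"
```

```text
[ 309    0   37  299 8307] [[565.0, -232.0, 8.0], [537.0, -244.0, 10.0], [508.0, -257.0, 16.0], [477.0, -270.0, 16.0], [443.0, -285.0, 16.0]]
[280 292  22  58 746] [[457.0, -265.0, 66.0], [457.0, -265.0, 76.0], [457.0, -265.0, 83.0], [457.0, -265.0, 90.0], [457.0, -267.0, 94.0]]
[353 292  22  58 745] [[467.0, -288.0, 66.0], [467.0, -288.0, 76.0], [467.0, -288.0, 83.0], [467.0, -288.0, 90.0], [466.0, -287.0, 94.0]]
4.0 [ 451.6 -280.2  129.3] 0.191 0.0
```

Below a closure of about 0.63 the grip drops gradually, and the paddle fell flat where it had lain. I'll regrip and loosen more finely.

Request:
drive_tool:
  deltas:
    - {"gripper": 0.3, "linear": [0, 0, 0], "yaw": 0}
    - {"gripper": 0.3, "linear": [0, 0, -0.02], "yaw": 0}
    - {"gripper": 0.3, "linear": [0, 0, -0.02], "yaw": 0}
    - {"gripper": 0.3, "linear": [0, 0, -0.012], "yaw": 0}
    - {"gripper": 1, "linear": [0, 0, 0], "yaw": 0}
    - {"gripper": 1, "linear": [0, 0, 0], "yaw": 0}
    - {"gripper": 1, "linear": [0, 0, 0.001], "yaw": 0}
    - {"gripper": 1, "linear": [0, 0, 0.03], "yaw": 0}
    - {"gripper": 1, "linear": [0, 0, 0.04], "yaw": 0}
    - {"gripper": 0.7, "linear": [0, 0, 0.04], "yaw": 0}
    - {"gripper": 0.64, "linear": [0, 0, 0], "yaw": 0}
    - {"gripper": 0.636, "linear": [0, 0, 0], "yaw": 0}
  squeeze: 20

```text
time_s: 5.25
eef_pos: [451.5, -280.1, 189.0]
ee_rot: [0.979, 0.203, 0.001, 0.001]
wrist_force: [0.3, -0.4, -2.1]
opening: 0.183
gripper_force: 14.0
```

Request:
drive_tool:
  deltas:
    - {"gripper": 0.634, "linear": [0, 0, 0], "yaw": 0}

```text
time_s: 5.35
eef_pos: [451.1, -279.8, 187.2]
ee_rot: [0.979, 0.203, -0.0, -0.001]
wrist_force: [0.3, 0.3, -1.4]
opening: 0.183
gripper_force: 11.4
```

Request:
drive_tool:
  deltas:
    - {"gripper": 0.632, "linear": [0, 0, 0], "yaw": 0}

```text
time_s: 5.45
eef_pos: [451.1, -279.9, 186.8]
ee_rot: [0.979, 0.203, -0.001, -0.001]
wrist_force: [-0.0, -0.4, -1.1]
opening: 0.184
gripper_force: 8.7
```

```bash
python3 -c "
from h import *
paddle('w5')"
```

```text
[  302     0    51   360 13698] [[553.0, -237.0, 119.0], [528.0, -248.0, 121.0], [502.0, -258.0, 126.0], [474.0, -271.0, 127.0], [442.0, -285.0, 127.0]]
[352 292  22  58 741] [[466.0, -287.0, 124.0], [466.0, -287.0, 133.0], [466.0, -287.0, 141.0], [466.0, -287.0, 148.0], [465.0, -286.0, 152.0]]
[281 292  21  58 738] [[457.0, -265.0, 124.0], [457.0, -265.0, 133.0], [457.0, -265.0, 141.0], [457.0, -265.0, 148.0], [456.0, -267.0, 152.0]]
5.45 [ 451.1 -279.9  186.8] 0.184 8.738641440868378
```

Request:
drive_tool:
  deltas:
    - {"gripper": 0.63, "linear": [0, 0, 0.035], "yaw": 0}
    - {"gripper": 0.63, "linear": [0, 0, 0.035], "yaw": 0}

```text
time_s: 5.7
eef_pos: [451.3, -279.9, 257.5]
ee_rot: [0.979, 0.203, -0.001, -0.002]
wrist_force: [0.6, -0.3, -1.0]
opening: 0.186
gripper_force: 6.2
```

Request:
drive_tool:
  deltas:
    - {"gripper": 0.629, "linear": [0, 0, 0], "yaw": 0}
    - {"gripper": 0.629, "linear": [0, 0, 0], "yaw": 0}

```text
time_s: 5.9
eef_pos: [451.4, -280.0, 257.4]
ee_rot: [0.979, 0.203, -0.0, -0.0]
wrist_force: [-0.1, 0.8, -0.4]
opening: 0.187
gripper_force: 4.8
```

```bash
python3 -c "
from h import *
paddle('w6')"
```

```text
[ 306  222   43  151 4955] [[443.0, -284.0, 28.0], [451.0, -280.0, 130.0], [451.0, -280.0, 168.0], [451.0, -281.0, 197.0], [441.0, -285.0, 203.0]]
[353 292  21  58 719] [[466.0, -287.0, 194.0], [466.0, -287.0, 203.0], [466.0, -287.0, 211.0], [466.0, -287.0, 218.0], [465.0, -286.0, 221.0]]
[281 292  21  58 711] [[457.0, -265.0, 194.0], [457.0, -265.0, 203.0], [457.0, -265.0, 211.0], [457.0, -265.0, 218.0], [456.0, -267.0, 221.0]]
5.9 [ 451.4 -280.   257.4] 0.187 4.834929630160332
```

The wrist depth shows that the paddle swung down and hangs upright, blade end at about (443,-284,10). I'll tighten, lift, and carry it over the well while turning to the bath's yaw.

Request:
drive_tool:
  deltas:
    - {"gripper": 1, "linear": [0, 0, 0], "yaw": 0}
    - {"gripper": 1, "linear": [0, 0, 0.02], "yaw": 0}
    - {"gripper": 1, "linear": [0, 0, 0.04], "yaw": 0}
    - {"gripper": 1, "linear": [0, 0, 0.04], "yaw": 0}
    - {"gripper": 1, "linear": [0, 0, 0.03], "yaw": 0}
    - {"gripper": 1, "linear": [0.004, 0.02, 0], "yaw": -2}
    - {"gripper": 1, "linear": [0.008, 0.036, 0], "yaw": -3}
    - {"gripper": 1, "linear": [0.008, 0.04, 0], "yaw": -3}
    - {"gripper": 1, "linear": [0.008, 0.04, 0], "yaw": -3}
    - {"gripper": 1, "linear": [0.008, 0.04, 0], "yaw": -3}
    - {"gripper": 1, "linear": [0.008, 0.04, 0], "yaw": -3}
    - {"gripper": 1, "linear": [0.008, 0.036, 0], "yaw": -3}
    - {"gripper": 1, "linear": [0.004, 0.019, 0], "yaw": 0}
    - {"gripper": 1, "linear": [0, 0, 0], "yaw": 0}
    - {"gripper": 1, "linear": [0, 0, 0], "yaw": 0}
  squeeze: 50

```text
time_s: 7.45
eef_pos: [507.5, -9.2, 387.0]
ee_rot: [1.0, 0.03, -0.001, -0.0]
wrist_force: [-0.4, 0.1, -1.8]
opening: 0.173
gripper_force: 51.3
```

```bash
python3 -c "
from h import *
paddle('w7')
p,d=snap('side','s7')
a=np.load('pics/w7.npz')['p']
im=np.hstack([cv2.resize(a,(400,300)),cv2.resize(p[170:370,230:497],(400,300))]); cv2.imwrite('pics/c7.png',im[:,:,::-1])
"
```

```text
[  248    78   157   294 28695] [[600.0, -3.0, 221.0], [548.0, -7.0, 86.0], [479.0, -10.0, 86.0], [507.0, -10.0, 295.0], [496.0, -11.0, 334.0]]
[ 230  295   39   56 1636] [[352.0, 86.0, 5.0], [336.0, 85.0, 2.0], [320.0, 82.0, 2.0], [306.0, 83.0, 5.0], [295.0, 89.0, 11.0]]
[297 414  60  20 908] [[150.0, -28.0, -16.0], [150.0, -30.0, -13.0], [150.0, -30.0, -10.0], [150.0, -30.0, -6.0], [150.0, -30.0, -4.0]]
7.45 [507.5  -9.2 387. ] 0.173 51.34502112865448
```

View pics/c7.png

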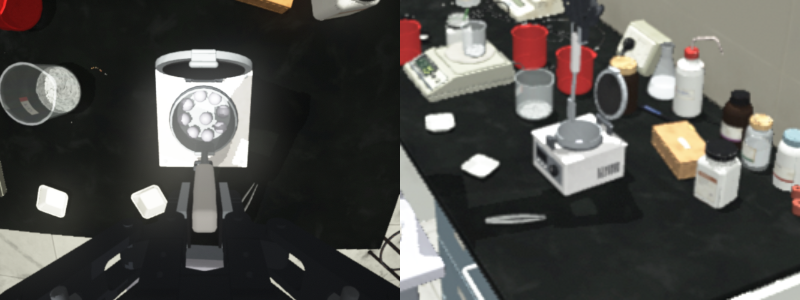

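The left half shows the beads in the well at (205,115), with the lid open behind at (205,60). The right half shows the paddle hanging upright above the well. I'll locate the beads from these two stored pictures, as the starting reference.

```bash
cat >> h.py <<'E'
C=np.array([512.5,-9.0])
def beads(name,tag,out=None):
    f=np.load(f'pics/{tag}.npz'); p=f['p']
    c=proj(name,[[C[0],C[1],46]])[0]; r=np.linalg.norm(proj(name,[[C[0],C[1]+46,46]])[0]-c)
    S=6; x0,y0=(c-1.3*r).astype(int).clip(0); x1,y1=(c+1.3*r).astype(int)
    g=cv2.resize(p[y0:y1,x0:x1],None,fx=S,fy=S,interpolation=cv2.INTER_CUBIC)
    q=cv2.GaussianBlur(cv2.cvtColor(g,cv2.COLOR_RGB2GRAY),(0,0),S/2)
    rb=r*11/46*S
    h=cv2.HoughCircles(q,cv2.HOUGH_GRADIENT,1.5,rb*1.6,param1=60,param2=16,minRadius=int(rb*.8),maxRadius=int(rb*1.15))
    if h is None: print('none'); return
    h=h[0]; W=plane(name,h[:,:2]/S+[x0,y0],46)[:,:2]-C
    k=np.hypot(*W.T)<40
    for a in h[k]: cv2.circle(g,(int(a[0]),int(a[1])),int(a[2]),(255,0,0),1)
    if out: cv2.imwrite(out,g[:,:,::-1]); print(g.shape)
    print(W[k].round(0).tolist()); return W[k]
E
python3 - <<'E'
from h import *
np.save('b0.npy',beads('top','top0','pics/bt0.png'))
beads('wrist','w7','pics/bw7.png')
a=cv2.imread('pics/bt0.png'); b=cv2.imread('pics/bw7.png'); h=380
print(a.shape,b.shape)
cv2.imwrite('pics/bb.png',np.hstack([cv2.resize(a,(380,h)),cv2.resize(b,(380,h))]))
E
```

```text
(264, 264, 3)
[[29.0, 22.0], [-26.0, -31.0], [-25.0, 13.0], [28.0, -18.0], [-33.0, -7.0]]
(684, 684, 3)
[[-31.0, -8.0], [-26.0, 15.0], [-2.0, -6.0], [6.0, -26.0], [37.0, -15.0], [-23.0, -24.0], [34.0, 2.0]]
(264, 264, 3) (684, 684, 3)
```

View pics/bb.png

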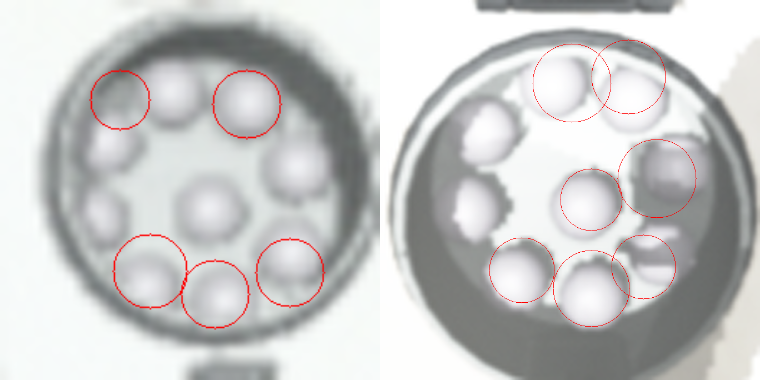

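The left (top) and right (wrist) crops show nine beads: eight round the wall and one near the centre at top-crop (212,208), about (-6,-7) mm from the axis. There is a gap just behind the centre one, at about (+12,-4). I'll check the blade's exact place from the stored depth.

Run:
```python
from h import *
f=np.load('pics/w7.npz'); p,d=f['p'],f['d']
for v in range(225,350,8):
    u=np.arange(290,362); P=cloud('wrist',np.c_[u,np.full(len(u),v)],d[v,290:362])
    k=(d[v,290:362]>0)&(P[:,2]>108)&(abs(P[:,1]+9)<20)
    if k.any(): print(v,u[k].min(),u[k].max(),np.median(P[k],0).round(1),(P[k,1].min().round(1),P[k,1].max().round(1)))
```

```text
233 312 341 [494.1 -10.7 157.8] (np.float64(-22.7), np.float64(0.4))
241 311 342 [494.9 -10.9 179.9] (np.float64(-22.6), np.float64(0.4))
249 321 332 [499.  -10.8 210.9] (np.float64(-14.8), np.float64(-7.3))
257 321 332 [500.4 -10.8 230.4] (np.float64(-14.4), np.float64(-7.5))
265 311 339 [506.2  -9.9 258.6] (np.float64(-17.4), np.float64(0.9))
273 312 341 [506.4 -10.5 270.3] (np.float64(-18.4), np.float64(-2.9))
281 311 342 [506.4 -10.5 280.8] (np.float64(-18.6), np.float64(-2.8))
289 311 342 [506.5 -10.5 290. ] (np.float64(-18.0), np.float64(-3.2))
297 291 361 [514.7 -10.3 316.1] (np.float64(-22.7), np.float64(3.4))
305 290 361 [509.5 -10.1 312.6] (np.float64(-22.1), np.float64(3.2))
313 290 361 [507.5  -9.9 315.2] (np.float64(-21.7), np.float64(2.7))
321 290 361 [507.5 -10.1 321.6] (np.float64(-21.2), np.float64(2.2))
329 290 361 [507.6 -10.1 327.5] (np.float64(-20.8), np.float64(1.7))
337 290 361 [506.9 -10.2 332. ] (np.float64(-20.5), np.float64(1.4))
345 290 361 [504.8 -10.3 334.3] (np.float64(-19.9), np.float64(0.8))
```

Request:
drive_tool:
  deltas:
    - {"gripper": 1, "linear": [0.017, -0.002, 0], "yaw": 0}
    - {"gripper": 1, "linear": [0.017, 0, 0], "yaw": 0}
    - {"gripper": 1, "linear": [0, 0, 0], "yaw": 0}
    - {"gripper": 1, "linear": [0, 0, -0.03], "yaw": 0}
    - {"gripper": 1, "linear": [0, 0, -0.03], "yaw": 0}
    - {"gripper": 1, "linear": [0, 0, -0.015], "yaw": 0}
    - {"gripper": 1, "linear": [0, 0, -0.01], "yaw": 0}
    - {"gripper": 1, "linear": [0, 0, -0.008], "yaw": 0}
    - {"gripper": 1, "linear": [0, 0, 0], "yaw": 0}
  squeeze: 50

```text
time_s: 8.45
eef_pos: [541.2, -11.4, 294.5]
ee_rot: [1.0, 0.029, -0.0, -0.0]
wrist_force: [0.0, 0.9, -0.5]
opening: 0.171
gripper_force: 51.3
```

Request:
drive_tool:
  deltas:
    - {"gripper": 1, "linear": [0, 0, -0.005], "yaw": 0}
    - {"gripper": 1, "linear": [0, 0, -0.005], "yaw": 0}
    - {"gripper": 1, "linear": [0, 0, 0], "yaw": 0}

```text
time_s: 8.75
eef_pos: [542.6, -11.4, 287.8]
ee_rot: [1.0, 0.03, 0.004, 0.001]
wrist_force: [0.4, 0.7, 13.8]
opening: 0.175
gripper_force: 53.3
```

The blade bottomed out with 13.8 N. I'll loosen to a light pinch and shift the handle towards -x, so the paddle leans on the front rim, then let go.

Request:
drive_tool:
  deltas:
    - {"gripper": 0.64, "linear": [0, 0, 0.001], "yaw": 0}
    - {"gripper": 0.63, "linear": [0, 0, 0], "yaw": 0}
    - {"gripper": 0.629, "linear": [-0.01, 0, 0], "yaw": 0}
    - {"gripper": 0.629, "linear": [-0.012, 0, -0.001], "yaw": 0}
    - {"gripper": 0.629, "linear": [-0.012, 0, -0.002], "yaw": 0}
    - {"gripper": 0.629, "linear": [-0.012, 0, -0.003], "yaw": 0}
    - {"gripper": 0.629, "linear": [-0.012, 0, -0.003], "yaw": 0}
  squeeze: 20

```text
time_s: 9.45
eef_pos: [483.5, -11.4, 278.4]
ee_rot: [1.0, 0.03, 0.002, 0.001]
wrist_force: [-1.1, -0.5, 6.6]
opening: 0.187
gripper_force: 9.6
```

```bash
cat >> h.py <<'E'
def prof(tag,half=45,zmin=100,v0=0,v1=352):
    s=bot.sense(); p,d=snap('wrist',tag); e=s['eef_pos']
    for v in range(v0,v1,12):
        u=np.arange(280,372); P=cloud('wrist',np.c_[u,np.full(len(u),v)],d[v,280:372])
        k=(d[v,280:372]>0)&(P[:,2]>zmin)&(abs(P[:,1]-e[1])<half)
        if k.sum()>3: print(v,u[k].min(),u[k].max(),np.median(P[k],0).round(0))
    print(s['time_s'],e.round(1),round(s['opening'],3),s['gripper_force'],s['wrist_force'].round(1))
E
python3 -c "
from h import *
prof('w8',14,112)"
```

```text
0 297 371 [588.  -8. 232.]
12 297 371 [586.  -8. 229.]
24 303 371 [589.  -9. 201.]
36 305 371 [587. -10. 191.]
48 306 371 [584. -10. 180.]
60 307 371 [582. -11. 167.]
72 308 367 [578. -11. 152.]
84 309 363 [574. -11. 133.]
96 311 358 [569. -10. 113.]
204 325 334 [507. -12. 114.]
216 323 335 [503. -12. 130.]
228 321 336 [501. -12. 148.]
240 313 344 [499. -12. 161.]
252 313 344 [496. -12. 171.]
264 312 345 [493. -12. 180.]
276 311 345 [491. -12. 188.]
288 310 345 [489. -12. 195.]
300 290 365 [487. -12. 204.]
312 288 368 [485. -12. 211.]
324 285 370 [485. -12. 219.]
336 283 371 [484. -12. 226.]
348 280 371 [483. -12. 232.]
9.45 [483.5 -11.4 278.4] 0.187 9.580700397491455 [-1.1 -0.5  6.6]
```

Request:
drive_tool:
  deltas:
    - {"gripper": 0.629, "linear": [-0.01, 0, -0.003], "yaw": 0}
    - {"gripper": 0.629, "linear": [-0.01, 0, -0.004], "yaw": 0}
    - {"gripper": 0.629, "linear": [-0.01, 0, -0.004], "yaw": 0}
    - {"gripper": 0.629, "linear": [-0.01, 0, -0.005], "yaw": 0}
    - {"gripper": 0.6, "linear": [0, 0, 0], "yaw": 0}
    - {"gripper": 0.5, "linear": [0, 0, 0], "yaw": 0}
    - {"gripper": 0.2, "linear": [0, 0, 0], "yaw": 0}
    - {"gripper": 0.1, "linear": [0, 0, 0], "yaw": 0}
    - {"gripper": 0.1, "linear": [0, 0, 0], "yaw": 0}
    - {"gripper": 0.1, "linear": [0, 0, 0], "yaw": 0}
  squeeze: 20

```text
time_s: 10.5
eef_pos: [443.6, -11.1, 260.9]
ee_rot: [1.0, 0.03, 0.0, -0.0]
wrist_force: [0.1, -0.4, 0.8]
opening: 0.453
gripper_force: 0.0
```

```bash
python3 -c "
from h import *
prof('w9',14,105,190)"
```

```text
202 324 337 [472. -12. 109.]
214 323 336 [467. -12. 116.]
226 319 339 [462. -12. 125.]
238 310 345 [458. -12. 131.]
250 303 349 [452. -11. 135.]
262 312 343 [448. -12. 141.]
274 311 343 [443. -12. 146.]
286 310 342 [438. -12. 150.]
298 309 342 [434. -12. 155.]
310 308 341 [430. -11. 159.]
322 307 341 [425. -11. 163.]
334 307 341 [421. -12. 167.]
346 306 340 [417. -11. 171.]
10.5 [443.6 -11.1 260.9] 0.453 0.0 [ 0.1 -0.4  0.8]
```

The paddle now leans 45° on the front rim, hands off, tip about (27 mm, near the floor) from the axis. That should satisfy step 1. I'll regrasp it from above, 20 mm below the handle's end.

Request:
drive_tool:
  deltas:
    - {"gripper": 0.1, "linear": [-0.035, 0, 0], "yaw": 0}
    - {"gripper": 0.1, "linear": [0, 0, -0.02], "yaw": 0}
    - {"gripper": 0.1, "linear": [0, 0, -0.017], "yaw": 0}
    - {"gripper": 0.4, "linear": [0, 0, 0], "yaw": 0}
    - {"gripper": 1, "linear": [0, 0, 0], "yaw": 0}
    - {"gripper": 1, "linear": [0, 0, 0], "yaw": 0}
    - {"gripper": 1, "linear": [0, 0, 0], "yaw": 0}
  squeeze: 20

```text
time_s: 11.25
eef_pos: [408.7, -11.2, 224.5]
ee_rot: [1.0, 0.03, 0.0, 0.0]
wrist_force: [0.3, -0.2, -0.4]
opening: 0.185
gripper_force: 19.8
```

```bash
python3 -c "
from h import *
prof('w10',14,105,190)"
```

```text
190 304 356 [456. -10. 134.]
202 301 358 [451. -10. 138.]
214 308 357 [447. -12. 143.]
226 307 346 [444. -10. 147.]
238 307 347 [440. -10. 151.]
250 307 347 [436. -10. 154.]
262 306 347 [433. -10. 157.]
274 306 348 [429. -11. 161.]
286 306 348 [426. -11. 164.]
298 290 364 [422. -11. 166.]
310 287 367 [420. -11. 171.]
322 285 369 [417. -11. 174.]
334 282 371 [414. -11. 178.]
346 280 371 [412. -11. 180.]
11.25 [408.7 -11.2 224.5] 0.185 19.766508042812347 [ 0.3 -0.2 -0.4]
```

Request:
drive_tool:
  deltas:
    - {"gripper": 0.64, "linear": [0, 0, 0], "yaw": 0}
    - {"gripper": 0.632, "linear": [0.006, 0, 0.006], "yaw": 0}
    - {"gripper": 0.63, "linear": [0.01, 0, 0.009], "yaw": 0}
    - {"gripper": 0.63, "linear": [0.011, 0, 0.009], "yaw": 0}
    - {"gripper": 0.63, "linear": [0.011, 0, 0.008], "yaw": 0}
    - {"gripper": 0.63, "linear": [0.011, 0, 0.006], "yaw": 0}
    - {"gripper": 0.63, "linear": [0.011, 0, 0.005], "yaw": 0}
    - {"gripper": 0.63, "linear": [0.011, 0, 0.005], "yaw": 0}
    - {"gripper": 0.63, "linear": [0.011, 0, 0.004], "yaw": 0}
    - {"gripper": 0.63, "linear": [0.011, 0, 0.003], "yaw": 0}
    - {"gripper": 0.63, "linear": [0.01, 0, 0.003], "yaw": 0}
    - {"gripper": 0.63, "linear": [0.01, 0, 0.002], "yaw": 0}
    - {"gripper": 0.63, "linear": [0, 0, 0], "yaw": 0}
  squeeze: 20

```text
time_s: 12.6
eef_pos: [522.4, -11.1, 284.2]
ee_rot: [1.0, 0.03, 0.0, 0.0]
wrist_force: [-0.6, -0.3, -0.3]
opening: 0.186
gripper_force: 10.6
```

```bash
python3 -c "
from h import *
prof('w11',14,105,190)"
```

```text
226 322 331 [530. -11. 111.]
238 320 332 [529. -11. 134.]
250 318 335 [533. -11. 166.]
262 311 342 [532. -11. 180.]
274 310 343 [530. -11. 192.]
286 309 344 [530. -11. 202.]
298 290 365 [529. -12. 214.]
310 288 367 [529. -12. 222.]
322 285 369 [528. -11. 230.]
334 283 371 [528. -11. 237.]
346 280 371 [527. -11. 243.]
12.6 [522.4 -11.1 284.2] 0.186 10.564679950475693 [-0.6 -0.3 -0.3]
```

The paddle is upright and held about 3° from vertical. I'll firm the grip and lower to just off the floor. Then I'll wedge the blade edge-on between the two +y ring beads and sweep it round, turning so that the blade stays radial.

Request:
drive_tool:
  deltas:
    - {"gripper": 1, "linear": [0, 0, 0], "yaw": 0}
    - {"gripper": 1, "linear": [0, 0, -0.004], "yaw": 0}
    - {"gripper": 1, "linear": [0, 0, -0.004], "yaw": 0}
    - {"gripper": 1, "linear": [0, 0, 0], "yaw": 0}
  squeeze: 80

```text
time_s: 13.05
eef_pos: [521.1, -11.1, 275.2]
ee_rot: [1.0, 0.03, -0.001, -0.0]
wrist_force: [0.1, 0.5, -0.7]
opening: 0.174
gripper_force: 77.9
```

Run:
```python
from h import *
s=bot.sense(); print(s['q'].round(2))
p,d=snap('wrist','w12')
c=proj('wrist',[[C[0],C[1],60]])[0]; print(c)
x0,y0=(c-[75,90]).astype(int).clip(0)
cv2.imwrite('pics/c12.png',cv2.resize(p[y0:y0+170,x0:x0+170],None,fx=3,fy=3,interpolation=cv2.INTER_CUBIC)[:,:,::-1]); print(x0,y0)
```

```text
[-0.25  0.35  1.43 -0.    1.36  1.26]
[322.58780747 232.34977775]
247 142
```

View pics/c12.png

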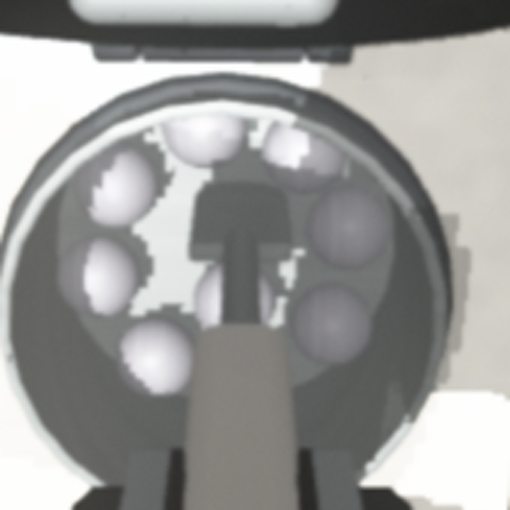

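The crop shows the blade at (240,210), between the centre bead at (232,295) and the rear beads at (205,135) and (300,150). The left (+y) pair at (122,185) and (105,275) has a gap to wedge into.

Request:
drive_tool:
  deltas:
    - {"gripper": 1, "linear": [-0.003, 0.008, 0], "yaw": 0}
    - {"gripper": 1, "linear": [-0.003, 0.008, 0], "yaw": 0}
    - {"gripper": 1, "linear": [-0.002, 0.008, 0], "yaw": 0}
    - {"gripper": 1, "linear": [0, 0.006, 0], "yaw": 0}
    - {"gripper": 1, "linear": [-0.004, 0, 0], "yaw": 8}
    - {"gripper": 1, "linear": [-0.004, -0.001, 0], "yaw": 8}
    - {"gripper": 1, "linear": [-0.004, -0.001, 0], "yaw": 8}
    - {"gripper": 1, "linear": [-0.003, -0.002, 0], "yaw": 8}
    - {"gripper": 1, "linear": [-0.003, -0.002, 0], "yaw": 8}
    - {"gripper": 1, "linear": [-0.003, -0.003, 0], "yaw": 8}
  squeeze: 80

```text
time_s: 14.1
eef_pos: [492.3, 10.7, 276.2]
ee_rot: [0.9, 0.437, 0.001, -0.0]
wrist_force: [1.3, 1.1, -0.8]
opening: 0.176
gripper_force: 78.8
```

Request:
drive_tool:
  deltas:
    - {"gripper": 1, "linear": [-0.003, -0.003, 0], "yaw": 8}
    - {"gripper": 1, "linear": [-0.002, -0.003, 0], "yaw": 8}
    - {"gripper": 1, "linear": [-0.002, -0.004, 0], "yaw": 8}
    - {"gripper": 1, "linear": [-0.001, -0.004, 0], "yaw": 8}
    - {"gripper": 1, "linear": [0, -0.004, 0], "yaw": 8}
    - {"gripper": 1, "linear": [0, -0.004, 0], "yaw": 8}
    - {"gripper": 1, "linear": [0, -0.004, 0], "yaw": 8}
  squeeze: 80

```text
time_s: 14.8
eef_pos: [484.2, -15.1, 276.1]
ee_rot: [0.589, 0.808, 0.001, -0.0]
wrist_force: [0.2, 1.9, -1.2]
opening: 0.173
gripper_force: 78.7
```

Request:
drive_tool:
  deltas:
    - {"gripper": 1, "linear": [0.001, -0.004, 0], "yaw": 8}
    - {"gripper": 1, "linear": [0.002, -0.003, 0], "yaw": 8}
    - {"gripper": 1, "linear": [0.002, -0.003, 0], "yaw": 8}
    - {"gripper": 1, "linear": [0.003, -0.003, 0], "yaw": 8}
    - {"gripper": 1, "linear": [0.003, -0.003, 0], "yaw": 8}
    - {"gripper": 1, "linear": [0.003, -0.002, 0], "yaw": 8}
    - {"gripper": 1, "linear": [0.003, -0.002, 0], "yaw": 8}
    - {"gripper": 1, "linear": [0.004, -0.001, 0], "yaw": 8}
    - {"gripper": 1, "linear": [0.004, 0, 0], "yaw": 8}
    - {"gripper": 1, "linear": [0, 0, 0], "yaw": 0}

```text
time_s: 15.8
eef_pos: [509.5, -36.5, 275.9]
ee_rot: [0.004, 1.0, 0.0, 0.0]
wrist_force: [0.5, 0.2, -1.1]
opening: 0.174
gripper_force: 78.8
```

Run:
```python
from h import *
s=bot.sense(); print(s['q'].round(2),s['eef_pos'][:2]-C)
p,d=snap('wrist','w13')
c=proj('wrist',[[C[0],C[1],60]])[0]; print(c)
m=bot.camera_model('wrist'); print(np.round(m['T'],2)[:3,:3].tolist())
x0,y0=(c-[100,100]).astype(int).clip(0)
cv2.imwrite('pics/c13.png',cv2.resize(p[y0:y0+200,x0:x0+200],None,fx=2.5,fy=2.5,interpolation=cv2.INTER_CUBIC)[:,:,::-1])
```

```text
[-0.3   0.34  1.45  0.    1.35 -1.87] [ -2.98561019 -27.45729669]
[364.64225759 223.77375937]
[[0.01, 0.95, 0.3], [1.0, -0.01, -0.0], [-0.0, 0.3, -0.95]]
```

View pics/c13.png

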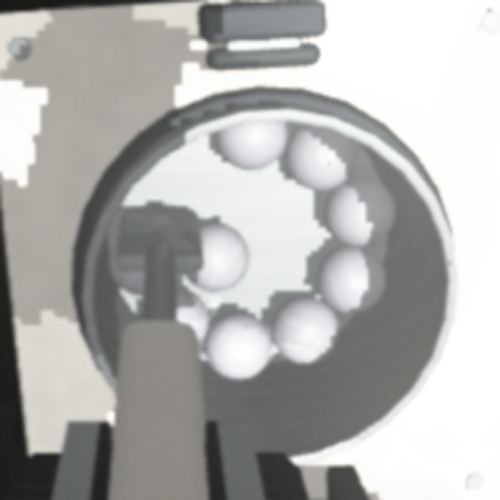

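The crop is rotated by a half turn (up = -x). It shows the chain of beads pushed round from (253,135) via (350,212) and (305,328) to (185,320), with another at (222,255) beside the blade and possibly one hidden behind the blade near (130,265). I'll convert these to positions.

Run:
```python
from h import *
c=np.array([364.64,223.77]); o=(c-100).astype(int)
px=np.array([(253,135),(318,160),(350,212),(345,280),(305,328),(238,345),(185,320),(222,255),(130,265)])/2.5+o
W=plane('wrist',px,46)[:,:2]-C
B=np.array([(30,6),(13,25),(-8,28),(-27,13),(-33,-8),(-21,-31),(7,-34),(28,-19),(-6,-7)])
for w in W: print(w.round(0),round(np.degrees(np.arctan2(w[1],w[0]))%360),np.hypot(*w).round(), 'nearest start',np.hypot(*(B-w).T).min().round())
```

```text
[-33.   1.] 178 33.0 nearest start 9.0
[-25.  21.] 140 33.0 nearest start 9.0
[-9. 32.] 105 33.0 nearest start 4.0
[13. 31.] 67 34.0 nearest start 6.0
[30. 19.] 33 35.0 nearest start 13.0
[35. -3.] 356 35.0 nearest start 10.0
[ 26. -20.] 323 33.0 nearest start 2.0
[ 5. -8.] 300 9.0 nearest start 11.0
[  8. -37.] 282 38.0 nearest start 3.0
```

The ring has turned roughly 130–170° as a chain, so each ring bead has moved far. The centre bead has moved only about 11 mm, so I'll push it towards +y with the blade's inner edge.

Request:
drive_tool:
  deltas:
    - {"gripper": 1, "linear": [0.004, 0.002, 0], "yaw": 0}
    - {"gripper": 1, "linear": [0.004, 0.005, 0], "yaw": 0}
    - {"gripper": 1, "linear": [0, 0.006, 0], "yaw": 0}
    - {"gripper": 1, "linear": [0, 0.006, 0], "yaw": 0}
    - {"gripper": 1, "linear": [0, 0.005, 0], "yaw": 0}
    - {"gripper": 1, "linear": [0, 0, 0], "yaw": 0}
    - {"gripper": 1, "linear": [0, 0, 0], "yaw": 0}
    - {"gripper": 1, "linear": [0, 0, 0], "yaw": 0}
  squeeze: 80

```text
time_s: 16.65
eef_pos: [517.4, -13.2, 275.9]
ee_rot: [0.005, 1.0, 0.0, -0.0]
wrist_force: [-1.9, 0.5, -1.1]
opening: 0.173
gripper_force: 78.7
```

Run:
```python
from h import *
s=bot.sense(); print(s['eef_pos'][:2]-C,s['wrist_force'])
p,d=snap('wrist','w14')
c=proj('wrist',[[C[0],C[1],60]])[0]; o=(c-100).astype(int); print(o)
g=p[o[1]:o[1]+200,o[0]:o[0]+200]
cv2.imwrite('pics/c14.png',cv2.resize(g,None,fx=2.5,fy=2.5,interpolation=cv2.INTER_CUBIC)[:,:,::-1])
# depth: bead-height points (above centre height) in the well
vv,uu=np.mgrid[0:480,0:640]; k=d>0
P=cloud('wrist',np.c_[uu[k],vv[k]],d[k])
t=(np.hypot(*(P[:,:2]-C).T)<45)&(P[:,2]>52)&(P[:,2]<62)
M=np.zeros((100,100),np.uint8); q=(P[t][:,:2]-C+50).astype(int); M[q[:,0],q[:,1]]=1
M=cv2.morphologyEx(M,cv2.MORPH_CLOSE,np.ones((3,3)))
n,l,st,ce=cv2.connectedComponentsWithStats(M)
for i in range(1,n):
    if st[i,4]>15: print((ce[i][::-1]-50).round(0),st[i,4])
```

```text
[ 4.85608412 -4.18995639] [-1.94971491  0.45819178 -1.14922525]
[233 114]
[-28.  10.] 787
[ 1. 34.] 281
[-3. -5.] 52
[22.  9.] 365
[ 13. -32.] 276
[23. 26.] 286
[ 28. -19.] 191
```

View pics/c14.png

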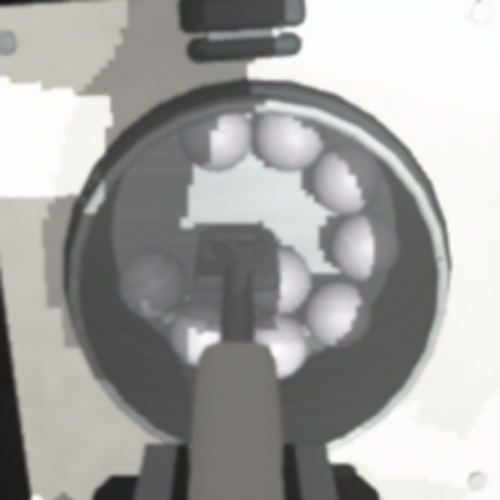

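The crop shows all nine: the ring at (218,138), (285,138), (340,182), (360,245), (338,315), (272,345), (205,335) and (150,285), and the middle bead at (287,282), just +y of the blade at (237,250).

Run:
```python
from h import *
px=np.array([(150,285),(205,335),(272,345),(338,315),(360,245),(340,182),(285,138),(218,138),(287,282)])/2.5+[233,114]
W=plane('wrist',px,46)[:,:2]-C
B=np.array([(-8,28),(-27,13),(-33,-8),(-21,-31),(7,-34),(28,-19),(30,6),(13,25),(-6,-7)])
for n,b,w in zip('CDEFGHABI',B,W): print(n,b,w.round(0),'moved',np.hypot(*(b-w)).round())
```

```text
C [-8 28] [ 14. -32.] moved 64.0
D [-27  13] [ 31. -15.] moved 65.0
E [-33  -8] [35.  7.] moved 69.0
F [-21 -31] [25. 28.] moved 75.0
G [  7 -34] [ 2. 34.] moved 68.0
H [ 28 -19] [-18.  27.] moved 65.0
A [30  6] [-31.  11.] moved 62.0
B [13 25] [-32. -10.] moved 57.0
I [-6 -7] [14. 11.] moved 27.0
```

Every bead has moved by at least 27 mm while the paddle was held upright and still, so step 2 should be met. I'll lift out and carry it to the glass beaker.

Request:
drive_tool:
  deltas:
    - {"gripper": 1, "linear": [0, 0, 0.02], "yaw": 0}
    - {"gripper": 1, "linear": [0, 0, 0.03], "yaw": 0}
    - {"gripper": 1, "linear": [0, 0, 0.03], "yaw": 0}
    - {"gripper": 1, "linear": [0, 0, 0.025], "yaw": 0}
    - {"gripper": 1, "linear": [0.002, 0.02, 0], "yaw": 0}
    - {"gripper": 1, "linear": [0.003, 0.036, 0], "yaw": 0}
    - {"gripper": 1, "linear": [0.003, 0.04, 0], "yaw": 0}
    - {"gripper": 1, "linear": [0.004, 0.04, 0], "yaw": 0}
    - {"gripper": 1, "linear": [0.004, 0.04, 0], "yaw": 0}
    - {"gripper": 1, "linear": [0.004, 0.04, 0], "yaw": 0}
    - {"gripper": 1, "linear": [0.003, 0.036, 0], "yaw": 0}
    - {"gripper": 1, "linear": [0.001, 0.02, 0], "yaw": 0}
    - {"gripper": 1, "linear": [0, 0, 0], "yaw": 0}
  squeeze: 80

```text
time_s: 18.0
eef_pos: [541.6, 261.1, 380.5]
ee_rot: [0.004, 1.0, 0.0, 0.0]
wrist_force: [-0.4, -0.6, -0.0]
opening: 0.173
gripper_force: 78.8
```

Run:
```python
from h import *
prof('w15',14,105,190)
vv,uu=np.mgrid[0:480,0:640]
def circ(W):
    A=np.c_[2*W,np.ones(len(W))]; x=np.linalg.lstsq(A,(W**2).sum(1),rcond=None)[0]; return x[:2],np.sqrt(x[2]+x[:2]@x[:2])
f=np.load('pics/w15.npz'); d=f['d']; k=d>0
P=cloud('wrist',np.c_[uu[k],vv[k]],d[k])
for nm,P in(('wrist',P),('top0',np.load('pics/P.npy').reshape(-1,3))):
    t=(np.hypot(P[:,0]-540,P[:,1]-255)<62)&(P[:,2]>88)&(P[:,2]<99); W=P[t][:,:2]
    for _ in range(4):
        c,r=circ(W); e=np.hypot(*(W-c).T)-r; W=W[abs(e)<max(3,1.5*e.std())]
    print(nm,t.sum(),len(W),c,r)
    t=(np.hypot(*(P[:,:2]-c).T)<33)&(P[:,2]<30); print('floor',t.sum(),np.percentile(P[t][:,2],[10,50,90]) if t.any() else '', P[t].mean(0) if t.any() else '')
```

```text
214 312 343 [536. 259. 168.]
226 310 344 [539. 259. 192.]
238 321 333 [536. 259. 228.]
250 321 334 [533. 259. 257.]
262 311 343 [533. 259. 275.]
274 310 344 [534. 259. 288.]
286 309 345 [535. 259. 299.]
298 295 364 [535. 260. 310.]
310 293 370 [536. 261. 319.]
322 291 371 [536. 260. 327.]
334 289 371 [537. 260. 334.]
346 286 371 [538. 260. 340.]
18.0 [541.6 261.1 380.5] 0.173 78.82109999656677 [-0.4 -0.6 -0. ]
wrist 1864 1672 [539.87202281 260.04148132] 44.9312749473885
floor 2493 [ 7.522252    9.20780398 11.12116861] [537.4025691  260.11894115   9.27992492]
top0 196 166 [540.24795866 261.36365237] 45.09241780533697
floor 422 [ 4.9757506   9.05455232 13.79794601] [541.29245959 261.79499245   9.12227115]
```

The beaker's axis is at (540,260.5) in both views. The paddle hangs over it with the tip at about (538,259). Lowering it in.

Request:
drive_tool:
  deltas:
    - {"gripper": 1, "linear": [0, 0.001, -0.02], "yaw": 0}
    - {"gripper": 1, "linear": [0, 0, -0.03], "yaw": 0}
    - {"gripper": 1, "linear": [0, 0, -0.03], "yaw": 0}
    - {"gripper": 1, "linear": [0, 0, -0.03], "yaw": 0}
    - {"gripper": 1, "linear": [0, 0, -0.015], "yaw": 0}
    - {"gripper": 1, "linear": [0, 0, -0.005], "yaw": 0}
    - {"gripper": 1, "linear": [0, 0, 0], "yaw": 0}
  squeeze: 80

```text
time_s: 18.75
eef_pos: [541.8, 259.0, 251.0]
ee_rot: [0.006, 1.0, -0.0, 0.0]
wrist_force: [0.3, -0.6, -0.6]
opening: 0.173
gripper_force: 78.8
```

Request:
drive_tool:
  deltas:
    - {"gripper": 1, "linear": [0, 0, -0.004], "yaw": 0}
    - {"gripper": 1, "linear": [0, 0, -0.003], "yaw": 0}
    - {"gripper": 1, "linear": [0, 0, 0], "yaw": 0}

```text
time_s: 19.05
eef_pos: [541.5, 259.8, 244.0]
ee_rot: [0.005, 1.0, 0.0, 0.0]
wrist_force: [0.4, 0.6, -1.1]
opening: 0.173
gripper_force: 78.8
```

Request:
drive_tool:
  deltas:
    - {"gripper": 1, "linear": [0, 0, -0.003], "yaw": 0}
    - {"gripper": 1, "linear": [0, 0, -0.002], "yaw": 0}
    - {"gripper": 1, "linear": [0, 0, 0], "yaw": 0}

```text
time_s: 19.35
eef_pos: [542.2, 260.0, 241.7]
ee_rot: [0.005, 1.0, 0.001, 0.003]
wrist_force: [-1.8, 0.0, 15.2]
opening: 0.171
gripper_force: 81.2
```

Contact with the beaker floor at 15 N. I'll lean it gently towards -x on a light pinch and release.

Request:
drive_tool:
  deltas:
    - {"gripper": 0.64, "linear": [0, 0, 0.001], "yaw": 0}
    - {"gripper": 0.63, "linear": [0, 0, 0], "yaw": 0}
    - {"gripper": 0.629, "linear": [-0.01, 0, 0], "yaw": 0}
    - {"gripper": 0.629, "linear": [-0.012, 0, -0.001], "yaw": 0}
    - {"gripper": 0.629, "linear": [-0.012, 0, -0.002], "yaw": 0}
    - {"gripper": 0.629, "linear": [-0.012, 0, -0.003], "yaw": 0}
    - {"gripper": 0.629, "linear": [-0.01, 0, -0.003], "yaw": 0}
  squeeze: 20

```text
time_s: 20.05
eef_pos: [485.4, 260.3, 232.4]
ee_rot: [0.005, 1.0, 0.001, 0.002]
wrist_force: [-2.8, 1.4, 7.6]
opening: 0.185
gripper_force: 10.2
```

```bash
cat >> h.py <<'E'
def beaker(tag):
    f=np.load(f'pics/{tag}.npz'); d=f['d']; k=d>0; vv,uu=np.mgrid[0:480,0:640]
    P=cloud('wrist',np.c_[uu[k],vv[k]],d[k]); t=(np.hypot(P[:,0]-540,P[:,1]-260)<62)&(P[:,2]>85)&(P[:,2]<102); W=P[t][:,:2]
    for _ in range(4):
        A=np.c_[2*W,np.ones(len(W))]; x=np.linalg.lstsq(A,(W**2).sum(1),rcond=None)[0]; c=x[:2]; r=np.sqrt(x[2]+c@c); e=np.hypot(*(W-c).T)-r; W=W[abs(e)<max(3,1.5*e.std())]
    print('beaker',len(W),c.round(1),r.round(1),P[t][:,2].mean())
E
python3 -c "
from h import *
prof('w16',14,98,100)
beaker('w16')"
```

```text
292 292 364 [474. 261. 163.]
304 290 367 [475. 261. 171.]
316 288 369 [481. 260. 168.]
328 285 370 [479. 260. 181.]
340 282 371 [477. 260. 192.]
20.05 [485.4 260.3 232.4] 0.185 10.219658464193344 [-2.8  1.4  7.6]
beaker 2600 [537.1 262.3] 44.6 92.57480929852984
```

Request:
drive_tool:
  deltas:
    - {"gripper": 0.6, "linear": [0, 0, 0], "yaw": 0}
    - {"gripper": 0.5, "linear": [0, 0, 0], "yaw": 0}
    - {"gripper": 0.2, "linear": [0, 0, 0], "yaw": 0}
    - {"gripper": 0, "linear": [0, 0, 0], "yaw": 0}
    - {"gripper": 0, "linear": [0, 0, 0], "yaw": 0}
    - {"gripper": 0, "linear": [0, 0, 0], "yaw": 0}
  squeeze: 20

```text
time_s: 20.7
eef_pos: [485.6, 259.8, 230.8]
ee_rot: [0.005, 1.0, -0.0, -0.0]
wrist_force: [0.0, 0.6, 0.3]
opening: 0.498
gripper_force: 0.0
```

Request:
drive_tool:
  deltas:
    - {"gripper": 0, "linear": [0, 0, 0.02], "yaw": 0}
    - {"gripper": 0, "linear": [0, 0, 0.04], "yaw": 0}
    - {"gripper": 0, "linear": [0, 0, 0.045], "yaw": 0}
    - {"gripper": 0, "linear": [0, 0, 0.045], "yaw": 0}
    - {"gripper": 0, "linear": [0, 0, 0], "yaw": 0}

```text
time_s: 21.2
eef_pos: [486.1, 260.1, 387.1]
ee_rot: [0.005, 1.0, 0.002, 0.006]
wrist_force: [-0.4, 0.6, -1.2]
opening: 0.501
gripper_force: 0.0
```

```bash
python3 -c "
from h import *
prof('w17',25,98,60)
beaker('w17'); print(bot.sense()['q'].round(2))
p,d=snap('top','t17')
vv,uu=np.mgrid[0:480,0:640]; k=d>0
P=cloud('top',np.c_[uu[k],vv[k]],d[k])
t=(abs(P[:,0]-560)<90)&(abs(P[:,1]+9)<60)&(P[:,2]>118); Q=P[t]
Q=Q[Q[:,2]<400]
print('lid',len(Q)); 
for z in range(120,240,15):
    s=abs(Q[:,2]-z)<7
    if s.any(): print(z,np.percentile(Q[s],[2,98],axis=0)[:,:2].round(0).tolist())
"
```

```text
192 318 340 [462. 261. 186.]
204 319 338 [472. 261. 180.]
21.2 [486.1 260.1 387.1] 0.501 0.0 [-0.4  0.6 -1.2]
beaker 1428 [537.6 260.7] 45.2 89.54687996957817
[ 0.28  0.34  1.14  0.    1.66 -1.28]
lid 666
120 [[570.0, -31.0], [577.0, 15.0]]
135 [[574.0, -43.0], [581.0, 30.0]]
150 [[577.0, -50.0], [583.0, 38.0]]
165 [[579.0, -56.0], [587.0, 44.0]]
180 [[581.0, -54.0], [591.0, 46.0]]
195 [[585.0, -52.0], [597.0, 43.0]]
210 [[589.0, -46.0], [602.0, 34.0]]
225 [[588.0, -30.0], [602.0, 15.0]]
```

The paddle is resting, leaning in the upright beaker (handle end at about (462,261,186)). The lid stands about 100° open, with its outer face at x≈602 near z 210. I'll go behind it with closed fingers.

Request:
drive_tool:
  deltas:
    - {"gripper": 1, "linear": [0.01, -0.018, 0], "yaw": 0}
    - {"gripper": 1, "linear": [0.02, -0.034, 0], "yaw": 0}
    - {"gripper": 1, "linear": [0.022, -0.038, 0], "yaw": 0}
    - {"gripper": 1, "linear": [0.022, -0.038, 0], "yaw": 0}
    - {"gripper": 1, "linear": [0.022, -0.038, 0], "yaw": 0}
    - {"gripper": 1, "linear": [0.022, -0.038, 0], "yaw": 0}
    - {"gripper": 1, "linear": [0.02, -0.034, 0], "yaw": 0}
    - {"gripper": 1, "linear": [0.016, -0.028, 0], "yaw": 0}
    - {"gripper": 1, "linear": [0, 0, 0], "yaw": 0}
    - {"gripper": 1, "linear": [0, 0, -0.04], "yaw": 0}
    - {"gripper": 1, "linear": [0, 0, -0.04], "yaw": 0}
    - {"gripper": 1, "linear": [0, 0, -0.035], "yaw": 0}
    - {"gripper": 1, "linear": [0, 0, 0], "yaw": 0}
  squeeze: 20

```text
time_s: 22.6
eef_pos: [637.6, -5.2, 259.9]
ee_rot: [0.005, 1.0, 0.001, -0.006]
wrist_force: [-1.0, 0.5, 0.4]
opening: 0.002
gripper_force: 0.0
```

Request:
drive_tool:
  deltas:
    - {"gripper": 1, "linear": [-0.012, 0, 0], "yaw": 0}
    - {"gripper": 1, "linear": [-0.012, 0, 0], "yaw": 0}
    - {"gripper": 1, "linear": [-0.01, 0, 0], "yaw": 0}
    - {"gripper": 1, "linear": [-0.01, 0, -0.001], "yaw": 0}
    - {"gripper": 1, "linear": [-0.01, 0, -0.001], "yaw": 0}

```text
time_s: 23.1
eef_pos: [585.4, -5.7, 265.7]
ee_rot: [0.005, 1.0, -0.0, 0.001]
wrist_force: [0.7, -0.0, 1.6]
opening: -0.001
gripper_force: 0.5
```

Request:
drive_tool:
  deltas:
    - {"gripper": 1, "linear": [-0.011, 0, -0.001], "yaw": 0}
    - {"gripper": 1, "linear": [-0.011, 0, -0.002], "yaw": 0}
    - {"gripper": 1, "linear": [-0.011, 0, -0.002], "yaw": 0}
    - {"gripper": 1, "linear": [-0.011, 0, -0.003], "yaw": 0}
    - {"gripper": 1, "linear": [-0.011, 0, -0.003], "yaw": 0}
    - {"gripper": 1, "linear": [-0.011, 0, -0.003], "yaw": 0}
    - {"gripper": 1, "linear": [0, 0, 0], "yaw": 0}

```text
time_s: 23.8
eef_pos: [518.8, -5.7, 251.1]
ee_rot: [0.005, 1.0, -0.0, 0.0]
wrist_force: [0.1, 0.5, 0.5]
opening: -0.002
gripper_force: 0.0
```

```bash
cat >> h.py <<'E'
def lid(tag):
    s=bot.sense(); print(s['time_s'],s['eef_pos'].round(1),s['wrist_force'].round(1))
    for n in('top','wrist'):
        p,d=snap(n,tag+n); vv,uu=np.mgrid[0:480,0:640]; k=d>0
        P=cloud(n,np.c_[uu[k],vv[k]],d[k]); t=(abs(P[:,1]+9)<50)&(P[:,2]>70)&(P[:,2]<235)
        for x in range(440,611,15):
            q=t&(abs(P[:,0]-x)<5)
            if q.sum()>10: print(n,x,q.sum(),np.percentile(P[q][:,2],[10,50,90]).round(0).tolist())
E
python3 -c "
from h import *
lid('l1')"
```

```text
23.8 [518.8  -5.7 251.1] [0.1 0.5 0.5]
top 500 38 [162.0, 167.0, 171.0]
top 515 32 [150.0, 156.0, 163.0]
top 575 14 [85.0, 86.0, 90.0]
wrist 440 2107 [85.0, 87.0, 108.0]
wrist 455 2998 [85.0, 86.0, 105.0]
wrist 470 3857 [86.0, 104.0, 168.0]
wrist 485 4476 [90.0, 163.0, 165.0]
wrist 500 3744 [152.0, 155.0, 158.0]
wrist 515 6883 [145.0, 192.0, 233.0]
wrist 530 3696 [137.0, 141.0, 234.0]
wrist 545 1156 [130.0, 132.0, 134.0]
wrist 560 202 [122.0, 124.0, 127.0]
wrist 575 220 [86.0, 87.0, 113.0]
wrist 590 269 [85.0, 86.0, 87.0]
```

The lid is past its balance point, seen at about 28° on its way down. Next I move over its front and press.

Request:
drive_tool:
  deltas:
    - {"gripper": 1, "linear": [-0.025, -0.003, 0], "yaw": 0}
    - {"gripper": 1, "linear": [-0.025, -0.003, 0], "yaw": 0}
    - {"gripper": 1, "linear": [0, 0, -0.02], "yaw": 0}
    - {"gripper": 1, "linear": [0, 0, -0.02], "yaw": 0}
    - {"gripper": 1, "linear": [0, 0, 0], "yaw": 0}

```text
time_s: 24.4
eef_pos: [469.3, -12.0, 208.7]
ee_rot: [0.005, 1.0, 0.0, -0.002]
wrist_force: [0.5, 0.1, -0.1]
opening: -0.004
gripper_force: 0.0
```

```bash
python3 -c "
from h import *
lid('l2')"
```

```text
24.4 [469.3 -12.  208.7] [ 0.5  0.1 -0.1]
top 455 15 [84.0, 88.0, 194.0]
top 470 14 [82.0, 87.0, 90.0]
top 530 16 [115.0, 118.0, 124.0]
top 545 20 [86.0, 103.0, 118.0]
top 560 27 [83.0, 87.0, 92.0]
top 575 60 [84.0, 91.0, 117.0]
top 590 21 [82.0, 87.0, 92.0]
wrist 440 4636 [72.0, 87.0, 109.0]
wrist 455 39191 [121.0, 210.0, 226.0]
wrist 470 11204 [87.0, 185.0, 215.0]
wrist 485 2958 [88.0, 122.0, 123.0]
wrist 500 1422 [119.0, 120.0, 122.0]
wrist 530 79 [117.0, 117.0, 118.0]
wrist 545 213 [116.0, 117.0, 118.0]
```

The lid rests on the catch (about 0.08 rad). Pressing its front down in small steps.

Request:
drive_tool:
  deltas:
    - {"gripper": 1, "linear": [0, 0, -0.006], "yaw": 0}
    - {"gripper": 1, "linear": [0, 0, -0.005], "yaw": 0}
    - {"gripper": 1, "linear": [0, 0, -0.003], "yaw": 0}
    - {"gripper": 1, "linear": [0, 0, -0.002], "yaw": 0}
    - {"gripper": 1, "linear": [0, 0, 0], "yaw": 0}

```text
time_s: 25.0
eef_pos: [469.5, -12.1, 194.1]
ee_rot: [0.005, 1.0, -0.0, 0.0]
wrist_force: [0.1, 0.3, 1.9]
opening: -0.002
gripper_force: 0.9
```

Request:
drive_tool:
  deltas:
    - {"gripper": 1, "linear": [0, 0, -0.003], "yaw": 0}
    - {"gripper": 1, "linear": [0, 0, -0.003], "yaw": 0}
    - {"gripper": 1, "linear": [0, 0, 0], "yaw": 0}

```text
time_s: 25.3
eef_pos: [469.4, -12.1, 187.6]
ee_rot: [0.005, 1.0, 0.0, -0.0]
wrist_force: [-0.4, -0.9, -0.8]
opening: -0.002
gripper_force: 0.0
```

Request:
drive_tool:
  deltas:
    - {"gripper": 1, "linear": [0, 0, -0.002], "yaw": 0}
    - {"gripper": 1, "linear": [0, 0, -0.002], "yaw": 0}
    - {"gripper": 1, "linear": [0, 0, 0], "yaw": 0}

```text
time_s: 25.6
eef_pos: [469.6, -12.2, 185.3]
ee_rot: [0.005, 1.0, -0.0, 0.001]
wrist_force: [-5.4, 1.2, 16.5]
opening: 0.001
gripper_force: 8.7
```

The tip met the stop at 112 mm with 16 N, which is the shut height. I'll back off and check.

Request:
drive_tool:
  deltas:
    - {"gripper": 1, "linear": [0, 0, -0.001], "yaw": 0}
    - {"gripper": 1, "linear": [0, 0, 0.03], "yaw": 0}
    - {"gripper": 1, "linear": [0, 0, 0.045], "yaw": 0}
    - {"gripper": 1, "linear": [-0.03, 0, 0.04], "yaw": 0}
    - {"gripper": 1, "linear": [-0.03, 0, 0.03], "yaw": 0}
    - {"gripper": 1, "linear": [-0.03, 0, 0], "yaw": 0}
    - {"gripper": 1, "linear": [0, 0, 0], "yaw": 0}

```text
time_s: 26.3
eef_pos: [377.1, -11.7, 328.7]
ee_rot: [0.005, 1.0, -0.0, 0.001]
wrist_force: [-0.5, 0.4, -0.5]
opening: -0.0
gripper_force: 0.0
```

Run:
```python
from h import *
lid('l3')
f=np.load('pics/l3top.npz'); d=f['d']; vv,uu=np.mgrid[0:480,0:640]; P=cloud('top',np.c_[uu.ravel(),vv.ravel()],d.ravel())
P0=np.load('pics/P.npy').reshape(-1,3)
def fit(P):
    W=P[(np.hypot(P[:,0]-539,P[:,1]-260)<62)&(P[:,2]>86)&(P[:,2]<100)][:,:2]
    for _ in range(4):
        x=np.linalg.lstsq(np.c_[2*W,np.ones(len(W))],(W**2).sum(1),rcond=None)[0]; c=x[:2]; r=np.sqrt(x[2]+c@c); e=np.hypot(*(W-c).T)-r; W=W[abs(e)<max(3,1.5*e.std())]
    return c.round(1),r.round(1)
print('beaker',fit(P))
t=(abs(P[:,1]-260)<40)&(P[:,0]>400)&(P[:,0]<560)&(P[:,2]>105)&(P[:,2]<230); print('handle',t.sum(),P[t].min(0).round(),P[t].max(0).round())
for n,c in(('bottle',(730,185)),('jar',(722,-207))):
    for Q in(P0,P):
        t=(np.hypot(*(Q[:,:2]-c).T)<60)&(Q[:,2]>95)&(Q[:,2]<140); print(n,t.sum(),Q[t].mean(0).round(1))
```

```text
26.3 [377.1 -11.7 328.7] [-0.5  0.4 -0.5]
top 440 39 [81.0, 86.0, 91.0]
top 455 54 [82.0, 86.0, 91.0]
top 470 71 [85.0, 105.0, 116.0]
top 485 99 [90.0, 114.0, 118.0]
top 500 120 [110.0, 114.0, 119.0]
top 515 147 [110.0, 114.0, 119.0]
top 530 147 [110.0, 114.0, 119.0]
top 545 134 [106.0, 114.0, 119.0]
top 560 113 [83.0, 109.0, 117.0]
top 575 151 [83.0, 108.0, 117.0]
top 590 29 [84.0, 88.0, 90.0]
wrist 440 1806 [72.0, 85.0, 101.0]
wrist 455 796 [85.0, 86.0, 87.0]
wrist 470 500 [85.0, 86.0, 110.0]
wrist 485 449 [86.0, 90.0, 114.0]
wrist 500 72 [87.0, 113.0, 114.0]
wrist 545 101 [112.0, 113.0, 114.0]
wrist 560 91 [113.0, 114.0, 115.0]
wrist 575 152 [111.0, 113.0, 115.0]
beaker (array([540. , 261.4]), np.float64(45.1))
handle 89 [457. 253. 117.] [497. 269. 195.]
bottle 569 [735.8 185.2 120.5]
bottle 570 [735.7 185.8 120.8]
jar 505 [ 720.2 -210.6  120.5]
jar 507 [ 719.8 -210.6  120.4]
```

The lid lies flat at 113–114 mm across its width, the beaker is upright with the paddle leaning in it, and the bottle and jar have not moved. Handing in.

```bash
python3 -c "
from station import bot
print(bot.finish_job())"
```

```text
the job is handed in; nothing more can be done
None
```

I finished all the steps and handed the job in at 26 s of 72 s; no verdict came back, but my last camera check showed the lid shut, the paddle in the upright beaker, and the bottle and jar unmoved.

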